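Seat the tank and start the steam ironing station

ROBOT

A 6-joint arm with a two-finger parallel gripper is mounted at the origin on the work surface. World frame = base frame: x ahead of the robot, y to its left, z up, the work surface at z = 0. Lengths are in mm, angles in degrees, forces in N, time in s.
With the tool pointing down it reaches from about 300 to 850 mm from the base axis. Payload 4.2 kg.
Tool frame: the origin (TCP) lies midway between the tips of the shut fingers; the grasp point (between the pads) lies env.hold_point_z behind it (env.hold_point_z is the distance from the TCP to the grasp point, in mm); z points along the fingers, y is the line along which they close (so a half turn about z gives the same grasp; the last joint's range is limited). The gripper opens to 91 mm and grips with 3 to 60 N. Pads are 32 mm wide; open, the fingers measure 118 mm over their backs; the gripper's body (76 mm by 178 mm) begins 60 mm behind the grasp point.
Start: joints at [69.958, 18.312, 89.639, -0, 72.044, -1.146], TCP at [186.219, 544.027, 213.976] pointing down, gripper open.
Joint ranges: [-177.97, 177.97], [-48.28, 115.42], [12.27, 149.76], [-77.06, 257.06], [2.81, 150.46], [-146.56, 146.56]. Speed limits (degrees/s): [147.25, 147.25, 180, 180, 180, 180].

INTERFACE

Orientations are given as [roll, pitch, yaw] about the fixed x, y, z axes, in that order (R = Rz(yaw) Ry(pitch) Rx(roll)).
In Python, from workcell import env, viewer, spotter gives the robot as it stands.
- The arm moves only by the tool apply_moves, never from a script. Its arguments are lists of equal length, an entry for each row: "delta_pos": the shift along the world's x, y, z normalised to -1 to 1, where 1 is 120 mm, a list of three; "rot": the turn, a rotation vector about the world's x, y, z normalised to -1 to 1, where 1 is 1.5 rad, a list of three; "hand": the opening, from 0 (shut) to 1 (fully open). A call has 1 to 10 rows; each row is the pose to reach, as a shift and turn from the pose commanded when the call began; what a row does not reach only later rows make up. A row lasts 1/12 s, in which the tool goes at most 41.7 mm and 7.16 degrees, less where a joint would pass 70% of its speed; a pose out of reach is approached as far as the arm can. A call with a number of a shift or a turn outside -1 to 1 is refused whole. A call with a gripper value outside its range is refused whole. The fingers move at their own pace and stop on an object; "newtons" is the grip in N (left out, the last holds). Time passes only in rows, so rows that repeat a pose let the fingers close. It gives the time, the measured TCP pose, the force, the opening and the grip force at its end, in the units of the state.
- env.state(): the state, without advancing time (a new reading comes with each control period).
- viewer.grab_frame(name): name is "scene" or "top" or "wrist"; returns a dict with "pixels" (400x640x3 uint8, red, green, blue), "camera_matrix" (3x3 intrinsics, pixels), "R" (3x3) and "t" (3): a world point X has camera coordinates R X + t; the wrist camera has in their place "mount" (4x4, takes a point from camera to tool coordinates, whose origin is the TCP and whose axes are the flange's). Camera axes: x right, y down, z forward; pixel columns grow to the right and rows downward; lengths in mm; the calibration is good to about 2 mm. A picture is of the moment at which its call begins: read the wrist's pose just before it. There is no depth.
- env.job_done(): hands the job in; it is judged then, once.
Trained networks look in a picture, given as the dict that the camera call returned (one of the last four; its "shot" number tells which), for a name from the list of things; names that differ only in an ending like _2 or _b are one class to them, and where a whole thing is asked for, a point or a joint stands for the part that bears it (a point fixed in the world has none). Each returns a list of dicts, best first, with "score" (0 to 1); they miss things now and then, are a little off and sometimes report something else, mostly with a low value. They report only what shows in the picture. A call takes as long as a camera call.
- spotter.trace(picture, query): "mask" (400x640 bool, what is visible of it) and "box" ([centre column, centre row, width, height] in pixels, round what is visible of it).
- spotter.landmark_of(picture, query): "position" ([column, row] in pixels: a listed point, or the origin of a listed thing).
The state is a dict: "time_s": time; "qpos": joint angles; "qvel": joint speeds; "effort": joint torques, N m; "ee_pos": TCP position; "ee_rot": TCP orientation; "force": force on the tool from outside, world axes, zero at the start; "torque": the same for the moment, N m; "gripper_width": finger opening in mm; "gripper_force": force on a finger pad.
Only numpy, scipy, OpenCV 4.12 (cv2) and the standard library are available. Lean on these libraries where they do the work, as an engineer would, in place of code of your own. Each camera call takes 0.05 s, during which the arm holds its last target. There are 200 camera calls.

TASK

Get the steam ironing station ready: with the fingertips push its blue water tank fully home, then gently press the green button right down and let it come up again. Leave the red and yellow buttons alone, do not move the iron, the spray bottle, the orange measuring cup or the round white speaker - nothing is to be picked up.

Things in the scene. Friction and masses are not known exactly. Their poses are not given: they have to be found in the camera images.
- station: White steam ironing station, fixed to the bench, 260 (its x) x 400 (its y) x 85 mm high. Origin: centre of its underside, on the bench top. Its -x side is the front with the tank, facing roughly to the robot. Its +x half carries a grey iron rest (top at 90 mm). The flat control deck, 85 mm above the bench, runs along the front edge and carries three buttons.
- tank (a joint): How far the blue water tank stands out of the front of the station, m: 0 fully home against its stop, 0.06 fully out; starts 0.03 to 0.05. It slides along the station's x axis (pushing towards station +x closes it), needs about 3 N plus some drag, and stays where it is left.
- tank_face (a point): Centre of the tank's flat outer face; moves with the tank. Axes as the station's: push along +x. The tank is a solid plain block with no handle, face 120 mm wide (y) x 52 mm high (z), its centre 46 mm above the bench (face from 20 to 72 mm), 100 mm to station +y of the middle. Fully home, the face stands 8 mm proud of the station's front.
- green (a joint): Travel of the green button, m: 0 up, 0.007 right down; positive is pressed. It is a spring button, about 5 N to press right down, and comes up by itself. Do not load it with 25 N or more.
- green_top (a point): Centre of the top of the green button (round cap, 28 mm diameter, pressed straight down; its top is 108 mm above the bench when up, 101 mm when right down, and its black housing, 44 mm diameter, reaches 97 mm); moves with the cap. The three buttons stand in a row along station y on the control deck, 94 mm towards -x from the station's middle and 60 mm apart; which colour is in which place varies.
- red (a joint): Travel of the red button, m: 0 up, 0.007 down. To be left alone.
- red_top (a point): Centre of the top of the red button, same size as the green one.
- yellow (a joint): Travel of the yellow button, m: 0 up, 0.007 down. To be left alone.
- yellow_top (a point): Centre of the top of the yellow button, same size as the green one.
- green_base: Black housing of the green button, with its cap, fixed to the deck. Origin: centre of its underside, on the deck.
- red_base: Black housing of the red button, with its cap, fixed to the deck. Origin: centre of its underside, on the deck.
- yellow_base: Black housing of the yellow button, with its cap, fixed to the deck. Origin: centre of its underside, on the deck.
- iron: Loose steam iron lying on the station's rest, along the station's y axis, 105 x 220 x 106 mm high (up to 196 mm above the bench), black bow handle. Origin: centre of its sole. To be left alone.
- spray: Loose green spray bottle with a white head, 68 mm diameter, 177 mm high, standing on the bench to the right of the station. Origin: centre of its underside. To be left alone.
- cup: Loose orange measuring cup, 64 mm diameter, 55 mm high, standing on the bench in front of the buttons. Origin: centre of its underside. To be left alone.
- speaker: Loose round white smart speaker, 94 mm diameter, 76 mm high, standing on the bench to the left of the station. Origin: centre of its underside. To be left alone.

How it is judged (in metres and radians):
On the way, in this order (a step that is already met when the one before it is completed fails the run):
1. the water tank is pushed fully home (value of joint tank below 0.004 m), for 0.1 s.
2. the green button is pressed down (value of joint green above 0.005 m), for 0.05 s.
3. the green button is let up again (value of joint green below 0.0015 m), for 0.1 s.
At the end, for the whole second after the job is handed in: The tank is within 4 mm of fully home, all three buttons are up (within 1.5 mm), and the iron, spray bottle, cup and speaker are at rest within 12 mm of where they stood (value of joint tank below 0.004 m and value of joint each of green, red, yellow below 0.0015 m and distance of each of iron, spray, cup, speaker from where it was at the start of the episode below 0.012 m and linear speed of each of iron, spray, cup, speaker below 0.02 m/s); the robot touches nothing.
It fails at once if the green button is pressed (over 3 mm) before the tank is home (value of joint green above 0.003 m and value of joint tank above 0.005 m).
It fails at once if the red or yellow button is pressed (over 1.5 mm) or touched with more than 1.5 N (value of joint any of red, yellow above 0.0015 m or contact force between any of red_base, yellow_base and anything else above 1.5 N).
It fails at once if the green button is loaded with more than 25 N (contact force between green_base and anything else above 25 N).
It fails at once if the iron, spray bottle, cup or speaker is lifted, tipped or moved more than 12 mm (distance of any of iron, spray, cup, speaker from where it was at the start of the episode above 0.012 m or angle between any of iron, spray, cup, speaker's own z axis and vertical above 0.2 rad).
It also fails if it takes over 42 s, if anything falls off the work surface, if the arm or the gripper's body presses on something with over 40 N, if the wrist force passes 120 N, or if a joint passes its speed limit or range.

## Working session

There is one attempt and no reset: what is moved stays moved. The work goes in short steps, Python scripts to look and compute and a tool call to move; the robot and the scene stay as the last step left them, time stands still between calls to the robot, and variables do not carry over. Pictures are saved under pics/ and viewed, at most 10 in all, crops included, and the job is handed in when it is done.

Besides the shell and the picture viewer there is one more tool, called after "Emit:" as a command line: name --argument value ..., lists and objects as JSON in quotes. apply_moves: Moves the arm, as the interface text tells. Its arguments: {"type":"object","properties":{"delta_pos":{"type":"array"},"rot":{"type":"array"},"hand":{"type":"array"},"newtons":{"type":"number"}},"required":["delta_pos","rot","hand"]}

```bash
mkdir -p pics; cat > h.py <<'E'
import numpy as np, cv2
from workcell import env, viewer, spotter
def ray(p,uv):
    K=np.array(p["camera_matrix"]);R=np.array(p["R"]);t=np.array(p["t"])
    d=R.T@np.linalg.inv(K)@np.array([uv[0],uv[1],1.]);c=-R.T@t
    return c,d
def atz(p,uv,z):
    c,d=ray(p,uv);return c+d*(z-c[2])/d[2]
def save(p,n): cv2.imwrite(f"pics/{n}.png",p["pixels"][:,:,::-1])
E
python3 - <<'E'
from h import *
print(env.state()["ee_pos"],env.state()["ee_rot"],env.state()["force"],env.hold_point_z)
Z=dict(green_top=108,red_top=108,yellow_top=108,tank_face=46,station=0,cup=0,spray=0,speaker=0,iron=90)
ims=[]
for n in("top","scene"):
    p=viewer.grab_frame(n);save(p,n+"0");ims.append(p["pixels"])
    for q,z in Z.items():
        r=spotter.landmark_of(p,q)
        if r: print(n,q,round(r[0]["score"],2),np.round(r[0]["position"]),np.round(atz(p,r[0]["position"],z)))
cv2.imwrite("pics/both.png",cv2.resize(np.vstack(ims)[:,:,::-1],(480,600)))
E
```

```text
[186.02807485 543.56218172 213.14712869] [-1.79903543e+02 -2.55426178e-03  1.61103769e+02] [ 0.24572497 -0.45359542 -0.19997744] 18.8
top green_top 0.52 [405. 229.] [ 557. -157.  108.]
top red_top 0.63 [376. 218.] [580. -96. 108.]
top yellow_top 0.68 [350. 214.] [589. -41. 108.]
top tank_face 0.69 [283. 243.] [531. 108.  46.]
top station 0.96 [352. 179.] [683. -53.   0.]
top cup 0.97 [372. 263.] [481. -98.   0.]
top spray 0.56 [458. 235.] [ 547. -301.    0.]
top speaker 0.77 [220. 196.] [644. 266.   0.]
top iron 0.58 [362. 141.] [753. -71.  90.]
scene green_top 0.44 [233. 226.] [ 557. -163.  108.]
scene red_top 0.45 [260. 218.] [574. -99. 108.]
scene yellow_top 0.44 [283. 210.] [585. -42. 108.]
scene tank_face 0.74 [319. 201.] [551.  91.  46.]
scene station 0.72 [308. 267.] [681. -48.  -0.]
scene cup 0.91 [240. 231.] [ 471. -103.    0.]
scene spray 0.8 [187. 284.] [ 544. -293.    0.]
scene speaker 0.87 [392. 208.] [657. 257.   0.]
scene iron 0.83 [317. 263.] [755. -80.  90.]
```

View pics/top0.png

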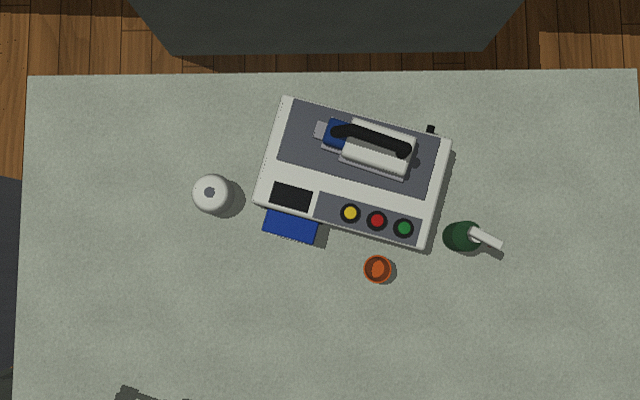

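View pics/scene0.png

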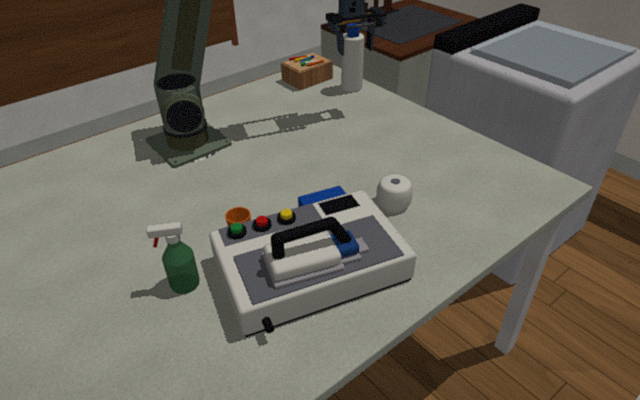

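The top view shows the tank (blue) at about (290,227), caps yellow (350,213), red (376,220) and green (403,228), and the cup at (377,269). The station is yawed by about -14°. Next I refine these by colour.

```bash
python3 - <<'E'
from h import *
p=viewer.grab_frame("top");im=p["pixels"];hsv=cv2.cvtColor(im,cv2.COLOR_RGB2HSV)
def cc(lo,hi,box):
    m=cv2.inRange(hsv,lo,hi);k=np.zeros_like(m);x0,y0,x1,y1=box;k[y0:y1,x0:x1]=m[y0:y1,x0:x1]
    return k
P={}
for n,lo,hi,b in(("y",(20,120,80),(35,255,255),(335,200,365,228)),("r",(0,120,60),(8,255,255),(362,206,390,234)),("g",(50,100,30),(90,255,255),(390,215,417,242))):
    k=cc(lo,hi,b);ys,xs=np.nonzero(k);c=[(xs.min()+xs.max())/2,(ys.min()+ys.max())/2];P[n]=atz(p,[xs.mean(),ys.mean()],108)
    print(n,len(xs),c,xs.mean(),ys.mean(),P[n].round(1))
v=P["y"]-P["g"];print("dist",np.linalg.norm(v),"yaw",np.degrees(np.arctan2(-v[0],v[1])))
k=cc((105,120,40),(130,255,255),(255,200,335,250));ys,xs=np.nonzero(k);print("tank px",len(xs))
W=np.array([atz(p,[x,y],72)[:2] for x,y in zip(xs,ys)],np.float32)
r=cv2.minAreaRect(W);print(r,cv2.boxPoints(r).round(1))
s=spotter.trace(p,"station")[0];ys,xs=np.nonzero(s["mask"])
W=np.array([atz(p,[x,y],85)[:2] for x,y in zip(xs,ys)],np.float32);r=cv2.minAreaRect(W);print(r,cv2.boxPoints(r).round(1))
c=im[180:280,240:440];cv2.imwrite("pics/crop.png",cv2.resize(c[:,:,::-1],None,fx=4,fy=4,interpolation=cv2.INTER_CUBIC))
E
```

```text
y 134 [np.float64(350.0), np.float64(212.0)] 349.910447761194 212.2462686567164 [594.2 -39.8 108. ]
r 136 [np.float64(377.0), np.float64(220.0)] 376.88235294117646 219.97794117647058 [577.1 -97.3 108. ]
g 134 [np.float64(404.0), np.float64(227.5)] 403.910447761194 227.40298507462686 [ 560.8 -154.7  108. ]
dist 119.66758117872693 yaw -16.232453540461904
tank px 1220
((567.2380981445312, 92.01301574707031), (119.01683807373047, 51.794464111328125), 74.00359344482422) [[525.9  41.9]
 [575.7  27.7]
 [608.5 142.1]
 [558.7 156.4]]
((668.6564331054688, -42.14825439453125), (409.1667785644531, 317.3674621582031), 77.07079315185547) [[ 468.2 -206. ]
 [ 777.5 -277. ]
 [ 869.1  121.7]
 [ 559.8  192.8]]
```

View pics/crop.png

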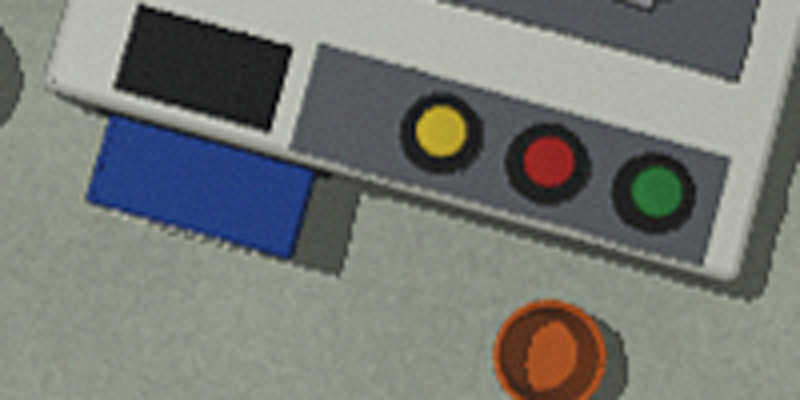

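The three caps span 119.7 mm (expected 120) and the tank is 119 mm wide (expected 120). Yaw is about -16° and the tank stands about 44 mm out. Now I shut the hand and move in front of the tank.

Emit:
apply_moves --delta_pos '[[0.62,-0.89,0],[0.62,-0.89,0],[0.62,-0.89,0],[0.62,-0.89,0]]' --rot '[[0,0,0.033],[0,0,0.033],[0,0,0.033],[0,0,0.033]]' --hand '[0,0,0,0]'

```text
time_s: 1.43
ee_pos: [262.8, 432.4, 214.0]
ee_rot: [-179.8, 0.1, 163.7]
force: [0.4, 0.2, -0.7]
gripper_width: 67.4
gripper_force: 0.0
```

Emit:
apply_moves --delta_pos '[[0.62,-0.89,0],[0.62,-0.89,0],[0.62,-0.89,0],[0.62,-0.89,0]]' --rot '[[0,0,0],[0,0,0],[0,0,0],[0,0,0]]' --hand '[0,0,0,0]'

```text
time_s: 1.77
ee_pos: [337.4, 326.3, 214.2]
ee_rot: [-179.9, 0.1, 163.7]
force: [-0.6, 0.3, -0.5]
gripper_width: 40.9
gripper_force: 0.0
```

Emit:
apply_moves --delta_pos '[[0.62,-0.89,0],[0.62,-0.89,0],[0.62,-0.89,0],[0.62,-0.89,0]]' --rot '[[0,0,0],[0,0,0],[0,0,0],[0,0,0]]' --hand '[0,0,0,0]'

```text
time_s: 2.1
ee_pos: [412.3, 220.1, 214.2]
ee_rot: [-179.9, 0.2, 163.7]
force: [0.1, 0.3, 0.0]
gripper_width: 14.6
gripper_force: 0.0
```

Emit:
apply_moves --delta_pos '[[0.62,-0.89,0],[0.62,-0.89,0],[0.62,-0.89,0],[0.62,-0.89,0],[0.62,-0.89,0],[0.62,-0.89,0]]' --rot '[[0,0,0],[0,0,0],[0,0,0],[0,0,0],[0,0,0],[0,0,0]]' --hand '[0,0,0,0,0,0]'

```text
time_s: 2.6
ee_pos: [483.4, 117.9, 213.8]
ee_rot: [180.0, -0.1, 163.9]
force: [0.8, 0.8, -0.2]
gripper_width: 0.4
gripper_force: 0.0
```

Emit:
apply_moves --delta_pos '[[0,0,-0.7],[0,0,-0.7],[0,0,-0.7],[0,0,-0.7]]' --rot '[[0,0,0],[0,0,0],[0,0,0],[0,0,0]]' --hand '[0,0,0,0]'

```text
time_s: 2.93
ee_pos: [481.7, 118.2, 129.0]
ee_rot: [-179.9, -0.3, 164.1]
force: [0.3, 0.1, 0.7]
gripper_width: 0.3
gripper_force: 0.0
```

Emit:
apply_moves --delta_pos '[[0,0,-0.35],[0,0,-0.7],[0,0,-0.7],[0,0,-0.7]]' --rot '[[0,0,0],[0,0,0],[0,0,0],[0,0,0]]' --hand '[0,0,0,0]'

```text
time_s: 3.27
ee_pos: [484.0, 117.7, 46.9]
ee_rot: [-180.0, -0.0, 164.0]
force: [0.5, -0.4, 1.0]
gripper_width: 0.7
gripper_force: 0.0
```

```bash
python3 - <<'E'
from h import *
s=env.state();print(s["ee_pos"].round(1) if hasattr(s["ee_pos"],"round") else s["ee_pos"],s["force"])
p=viewer.grab_frame("scene");save(p,"s1")
cv2.imwrite("pics/s1c.png",cv2.resize(p["pixels"][120:320,170:450,::-1],None,fx=2.5,fy=2.5))
E
```

```text
[484.  117.7  46.9] [ 0.50359016 -0.4038651   0.99766701]
```

View pics/s1c.png

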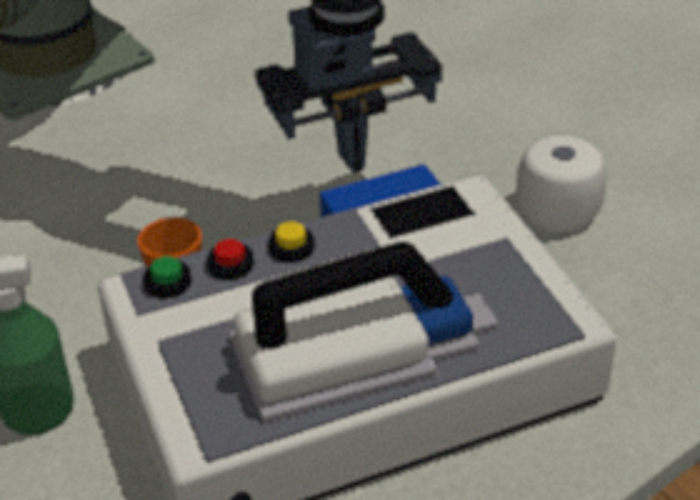

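The fingers are clear in front of the tank. Now I push along station +x.

Emit:
apply_moves --delta_pos '[[0.2,-0.058,0],[0.27,-0.078,0],[0.33,-0.095,0],[0.38,-0.11,0],[0.43,-0.124,0],[0.48,-0.138,0],[0.52,-0.15,0],[0.56,-0.161,0],[0.6,-0.173,0]]' --rot '[[0,0,0],[0,0,0],[0,0,0],[0,0,0],[0,0,0],[0,0,0],[0,0,0],[0,0,0],[0,0,0]]' --hand '[0,0,0,0,0,0,0,0,0]'

```text
time_s: 4.07
ee_pos: [555.8, 95.9, 45.9]
ee_rot: [-180.0, -0.0, 163.9]
force: [-4.1, 1.4, 3.3]
gripper_width: 0.4
gripper_force: 1.7
```

Emit:
apply_moves --delta_pos '[[0.02,-0.006,0],[0.04,-0.012,0],[0.06,-0.017,0],[0.08,-0.023,0],[0.08,-0.023,0]]' --rot '[[0,0,0],[0,0,0],[0,0,0],[0,0,0],[0,0,0]]' --hand '[0,0,0,0,0]'

```text
time_s: 4.48
ee_pos: [565.9, 93.0, 45.8]
ee_rot: [-180.0, 0.0, 163.9]
force: [-1.1, 0.3, 0.5]
gripper_width: 0.4
gripper_force: 0.7
```

Emit:
apply_moves --delta_pos '[[0.02,-0.006,0],[0.03,-0.009,0],[0.04,-0.012,0],[0.04,-0.012,0]]' --rot '[[0,0,0],[0,0,0],[0,0,0],[0,0,0]]' --hand '[0,0,0,0]'

```text
time_s: 4.82
ee_pos: [567.5, 92.5, 45.8]
ee_rot: [-180.0, -0.4, 163.9]
force: [-8.3, 2.2, 4.6]
gripper_width: 0.2
gripper_force: 4.7
```

Emit:
apply_moves --delta_pos '[[0.01,-0.003,0],[0.02,-0.006,0],[0.02,-0.006,0]]' --rot '[[0,0,0],[0,0,0],[0,0,0]]' --hand '[0,0,0]'

```text
time_s: 5.07
ee_pos: [567.4, 92.5, 45.9]
ee_rot: [-179.9, -0.6, 163.9]
force: [-13.6, 5.5, 10.8]
gripper_width: 0.5
gripper_force: 7.8
```

The motion stopped and the force is rising, so the tank is at its stop. I'll give it one more small push, then back off.

Emit:
apply_moves --delta_pos '[[0.02,-0.006,0],[0.03,-0.009,0],[0.03,-0.009,0]]' --rot '[[0,0,0],[0,0,0],[0,0,0]]' --hand '[0,0,0]'

```text
time_s: 5.32
ee_pos: [567.4, 92.5, 46.0]
ee_rot: [-179.9, -1.1, 163.8]
force: [-23.1, 10.2, 16.9]
gripper_width: 0.2
gripper_force: 12.4
```

Emit:
apply_moves --delta_pos '[[-0.2,0.058,0],[-0.5,0.144,0],[-0.5,0.144,0]]' --rot '[[0,0,0],[0,0,0],[0,0,0]]' --hand '[0,0,0]'

```text
time_s: 5.57
ee_pos: [509.4, 107.7, 45.0]
ee_rot: [-179.8, -0.4, 164.0]
force: [-1.4, 0.4, 0.1]
gripper_width: 0.4
gripper_force: 0.0
```

Emit:
apply_moves --delta_pos '[[0,0,0.35],[0,0,0.7],[0,0,1],[0,0,1],[0,0,1]]' --rot '[[0,0,0],[0,0,0],[0,0,0],[0,0,0],[0,0,0]]' --hand '[0,0,0,0,0]'

```text
time_s: 5.98
ee_pos: [518.8, 107.6, 168.7]
ee_rot: [179.8, 0.4, 164.0]
force: [-0.3, -0.5, -1.0]
gripper_width: 0.2
gripper_force: 0.0
```

```bash
python3 - <<'E'
from h import *
s=env.state();print(s["ee_pos"].round(1),s["force"].round(1))
p=viewer.grab_frame("top")
a=cv2.resize(p["pixels"][180:280,240:440,::-1],None,fx=4,fy=4)
print(p["pixels"].shape);cv2.imwrite("pics/t2.png",a)
E
```

```text
[518.8 107.6 168.7] [-0.3 -0.5 -1. ]
(400, 640, 3)
```

View pics/t2.png

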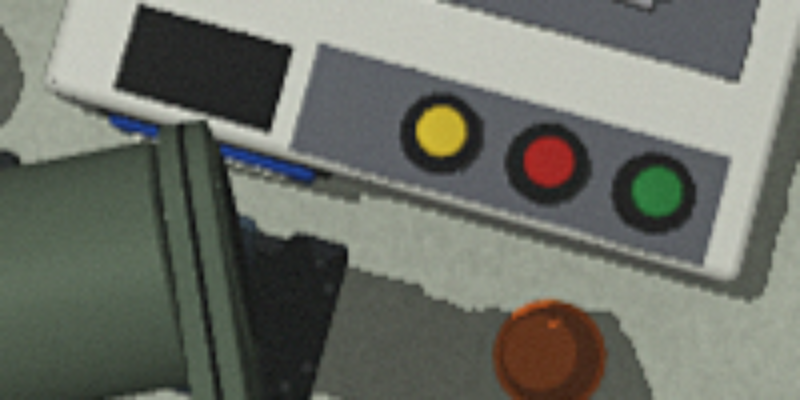

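The tank is home: a strip of about 8 mm still shows, and the cup hasn't moved. Now to above the green cap.

Emit:
apply_moves --delta_pos '[[0.124,-0.728,0.1],[0.124,-0.728,0.1],[0.124,-0.728,0.1]]' --rot '[[0,0,0],[0,0,0],[0,0,0]]' --hand '[0,0,0]'

```text
time_s: 6.28
ee_pos: [531.8, 15.3, 176.9]
ee_rot: [-179.8, 0.0, 163.8]
force: [1.2, -0.3, -0.2]
gripper_width: 0.6
gripper_force: 0.0
```

Emit:
apply_moves --delta_pos '[[0.124,-0.728,0],[0.124,-0.728,0],[0.124,-0.728,0]]' --rot '[[0,0,0],[0,0,0],[0,0,0]]' --hand '[0,0,0]'

```text
time_s: 6.53
ee_pos: [546.4, -72.5, 176.1]
ee_rot: [-179.8, -0.0, 163.7]
force: [0.5, 1.2, -0.1]
gripper_width: 0.7
gripper_force: 0.0
```

Emit:
apply_moves --delta_pos '[[0.124,-0.728,0],[0.124,-0.728,0],[0.124,-0.728,0],[0.124,-0.728,0],[0.124,-0.728,0],[0.124,-0.728,0]]' --rot '[[0,0,0],[0,0,0],[0,0,0],[0,0,0],[0,0,0],[0,0,0]]' --hand '[0,0,0,0,0,0]'

```text
time_s: 7.03
ee_pos: [560.3, -153.3, 177.1]
ee_rot: [180.0, -0.1, 164.0]
force: [0.1, 0.5, 0.6]
gripper_width: 0.5
gripper_force: 0.0
```

```bash
python3 - <<'E'
from h import *
from scipy.spatial.transform import Rotation as Ro
s=env.state();print(s["ee_pos"].round(1),s["ee_rot"].round(1),s["force"].round(1))
T=np.eye(4);T[:3,:3]=Ro.from_euler("xyz",s["ee_rot"],degrees=True).as_matrix();T[:3,3]=s["ee_pos"]
p=viewer.grab_frame("wrist");M=T@np.array(p["mount"]);Mi=np.linalg.inv(M);p["R"]=Mi[:3,:3];p["t"]=Mi[:3,3]
for q in("green_top","red_top","yellow_top"):
    for r in spotter.landmark_of(p,q)[:1]: print(q,r["score"],r["position"],atz(p,r["position"],108).round(1))
save(p,"w1")
E
```

```text
[ 560.3 -153.3  177.1] [ 1.80e+02 -1.00e-01  1.64e+02] [0.1 0.5 0.6]
green_top 0.86 [317.3, 209.4] [ 559.9 -154.7  108. ]
red_top 0.57 [387.0, 210.3] [576.7 -99.2 108. ]
yellow_top 0.92 [463.2, 210.5] [594.4 -38.3 108. ]
```

View pics/w1.png

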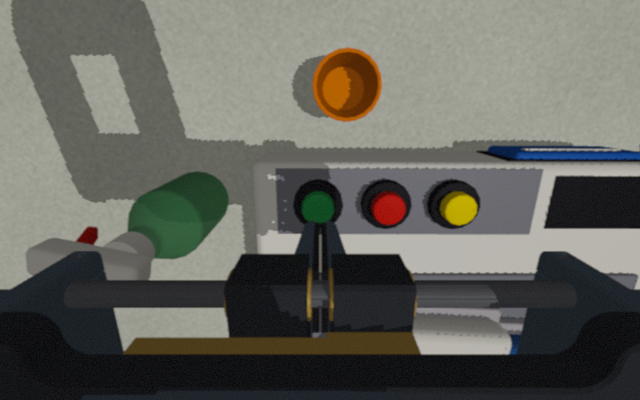

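The TCP is within 1.5 mm of the green cap, and both the spray bottle and the iron are clear. Lowering.

Emit:
apply_moves --delta_pos '[[0,0,-0.25],[0,0,-0.45],[0,0,-0.52],[0,0,-0.52]]' --rot '[[0,0,0],[0,0,0],[0,0,0],[0,0,0]]' --hand '[0,0,0,0]'

```text
time_s: 7.57
ee_pos: [559.3, -153.7, 113.5]
ee_rot: [180.0, -0.3, 164.0]
force: [0.1, 0.8, 0.1]
gripper_width: 0.3
gripper_force: 0.0
```

Emit:
apply_moves --delta_pos '[[0,0,-0.02],[0,0,-0.04],[0,0,-0.06],[0,0,-0.07],[0,0,-0.08],[0,0,-0.08]]' --rot '[[0,0,0],[0,0,0],[0,0,0],[0,0,0],[0,0,0],[0,0,0]]' --hand '[0,0,0,0,0,0]'

```text
time_s: 8.07
ee_pos: [561.5, -154.8, 106.6]
ee_rot: [180.0, 0.1, 163.9]
force: [-0.1, 0.1, 2.2]
gripper_width: 0.2
gripper_force: 1.1
```

Emit:
apply_moves --delta_pos '[[0,0,-0.01],[0,0,-0.02],[0,0,-0.03],[0,0,-0.035],[0,0,-0.035],[0,0,-0.035]]' --rot '[[0,0,0],[0,0,0],[0,0,0],[0,0,0],[0,0,0],[0,0,0]]' --hand '[0,0,0,0,0,0]'

```text
time_s: 8.57
ee_pos: [561.4, -154.9, 102.1]
ee_rot: [180.0, 0.1, 163.9]
force: [1.3, 0.6, 4.9]
gripper_width: 0.3
gripper_force: 2.2
```

Emit:
apply_moves --delta_pos '[[0,0,-0.008],[0,0,-0.008],[0,0,-0.008]]' --rot '[[0,0,0],[0,0,0],[0,0,0]]' --hand '[0,0,0]'

```text
time_s: 8.82
ee_pos: [561.4, -154.9, 101.3]
ee_rot: [180.0, 0.1, 163.9]
force: [2.1, -0.3, 5.3]
gripper_width: 0.3
gripper_force: 2.9
```

Emit:
apply_moves --delta_pos '[[0,0,-0.006],[0,0,-0.01],[0,0,-0.01]]' --rot '[[0,0,0],[0,0,0],[0,0,0]]' --hand '[0,0,0]'

```text
time_s: 9.07
ee_pos: [561.5, -154.9, 101.2]
ee_rot: [180.0, 0.1, 163.9]
force: [0.3, 1.0, 12.0]
gripper_width: 0.6
gripper_force: 5.8
```

The force has jumped to 12 N at 101 mm, so the button is right down. Releasing straight up.

Emit:
apply_moves --delta_pos '[[0,0,0.06],[0,0,0.2],[0,0,0.5],[0,0,0.8],[0,0,0.8],[0,0,0.8],[0,0,0.8]]' --rot '[[0,0,0],[0,0,0],[0,0,0],[0,0,0],[0,0,0],[0,0,0],[0,0,0]]' --hand '[0,0,0,0,0,0,0]'

```text
time_s: 9.65
ee_pos: [559.6, -154.5, 194.4]
ee_rot: [-180.0, -0.2, 163.9]
force: [0.2, -0.2, 0.1]
gripper_width: 0.2
gripper_force: 0.0
```

```bash
python3 - <<'E'
from h import *
s=env.state();print(s["ee_pos"].round(1),s["force"].round(1))
p=viewer.grab_frame("scene");save(p,"s3")
a=cv2.imread("pics/scene0.png");b=p["pixels"][:,:,::-1]
cv2.imwrite("pics/cmp.png",np.vstack([cv2.resize(x[140:330,120:430],(480,294)) for x in(a,b)]))
E
```

```text
[ 559.6 -154.5  194.4] [ 0.2 -0.2  0.1]
```

View pics/cmp.png

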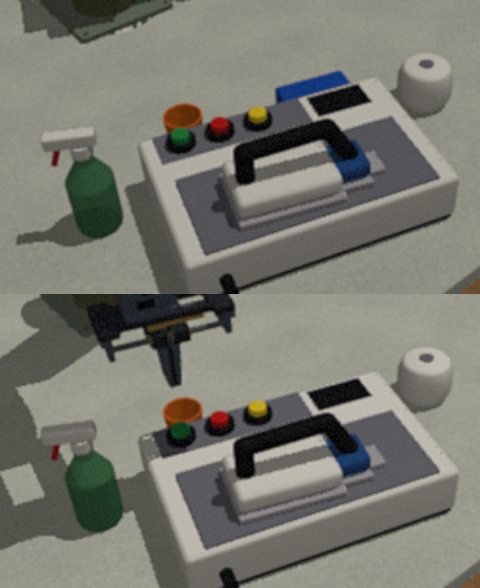

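The before and after pictures match: the loose things haven't moved, the tank is in, the button is up and the arm is clear.

```bash
python3 -c "
from workcell import env
print(env.job_done())"
```

```text
the job is handed in; nothing more can be done
None
```

I pushed the tank home against its stop and pressed the green button right down at about 12 N; it came back up. Nothing else visibly moved, and I handed the job in at about 10 s on the robot's clock, with no verdict returned.

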